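# Index the Petri dish carrier to the middle station

## Robot

A 6-joint arm with a two-finger parallel gripper is mounted at the origin on a cart in front of the work surface, level with it; the furniture and walls round the work are solid. World frame = base frame: x ahead of the robot, y to its left, z up, the work surface at z = 0. Lengths are in mm, angles in rad, forces in N, time in s.
With the tool pointing down it reaches from about 350 to 875 mm from the base axis. Payload 4.2 kg.
Tool frame: the origin (TCP) lies midway between the tips of the shut fingers; the grasp point (between the pads) lies 19 mm behind it; z points along the fingers, y is the line along which they close (so a half turn about z gives the same grasp; the last joint's range is limited). The gripper opens to 85 mm and grips with 20 to 120 N. Pads are 22 mm wide; open, the fingers measure 114 mm over their backs; the gripper's body (76 mm by 85 mm) begins 54 mm behind the grasp point. The pads swing forward as they close: fully open they stand 13 mm farther back than shut.
Start: joints at [-0.891, 0.385, 0.008, 0, -1.194, -0.259], TCP at [255.319, -570.448, 231.312] pointing down, gripper open.
Joint ranges: [-3.14, 3.14], [-1.21, 2.06], [-1.07, 1.41], [-3.16, 2.05], [-2.99, -0.16], [-3.1, 3.1]. Speed limits (rad/s): [2.79, 2.79, 3.14, 3.14, 3.14, 3.14].

## Interface

Orientations are given as a unit quaternion [x, y, z, w].
In Python, from bench import arm, eyes, nets gives the robot as it stands.
- The arm moves only by the tool apply_moves, never from a script. Its arguments are lists of equal length, an entry for each row: "delta_rot": the turn, a rotation vector about the tool's x, y, z as a fraction of full scale, a list of three; "xyz": the shift along the tool's x, y, z as a fraction of full scale, a list of three; "hand": the gripper command: -1 is fully open, 1 is shut, values between are in proportion. In form: {"delta_rot": [[ax, ay, az], ...], "xyz": [[dx, dy, dz], ...], "hand": [hand, ...]}. A call has 1 to 20 rows; each row shifts and turns the commanded pose from where the row before left it, along the tool's axes as they then stand; what a row does not reach is not made up. Full scale, the value 1, is 0.025 m for a shift and 6 degrees for a turn. A row lasts 1/12 s, in which the tool goes at most 41.7 mm and 7.16 degrees, less where a joint would pass 70% of its speed; a pose out of reach is approached as far as the arm can. A call with a number of a shift or a turn outside -1 to 1 is refused whole. A call with a gripper value outside its range is refused whole. The fingers move at their own pace and stop on an object; the grip force is fixed at half the most. Time passes only in rows, so rows that do not move let the fingers close. It gives the time, the measured TCP pose, the force, the opening and the grip force at its end, in the units of the state.
- arm.read_state(): the state, without advancing time (a new reading comes with each control period).
- eyes.get_image(name): name is "side" or "top" or "wrist"; returns a dict with "frame" (480x640x3 uint8, red, green, blue), "range_z" (480x640 float32, mm along the optical axis (not along the pixel's ray), 0 where there is no reading), "camera_matrix" (3x3 intrinsics, pixels), "R" (3x3) and "t" (3): a world point X has camera coordinates R X + t; the wrist camera has in their place "hand_eye" (4x4, takes a point from camera to tool coordinates, whose origin is the TCP and whose axes are the flange's). Camera axes: x right, y down, z forward; pixel columns grow to the right and rows downward; lengths in mm; the calibration is good to about 2 mm. A picture is of the moment at which its call begins: read the wrist's pose just before it.
- arm.job_done(): hands the job in; it is judged then, once.
Trained networks look in a picture, given as the dict that the camera call returned (one of the last four; its "shot" number tells which), for a name from the list of things; names that differ only in an ending like _2 or _b are one class to them, and where a whole thing is asked for, a point or a joint stands for the part that bears it (a point fixed in the world has none). Each returns a list of dicts, best first, with "score" (0 to 1); they miss things now and then, are a little off and sometimes report something else, mostly with a low value. They report only what shows in the picture. A call takes as long as a camera call. They do not tell look-alikes from the thing itself.
- nets.look_for(name, picture): "bbox" ([left, top, right, bottom] in pixels, round what is visible of it).
- nets.masks_of(name, picture): "region" (480x640 bool, what is visible of it) and "bbox" ([left, top, right, bottom] in pixels, round what is visible of it).
The state is a dict: "clock": time; "joints": joint angles; "joint_vel": joint speeds; "joint_efforts": joint torques, N m; "position": TCP position; "ee_rot": TCP orientation; "contact_force": force on the tool from outside, world axes, zero at the start; "wrist_torque": the same for the moment, N m; "gripper_width": finger opening in mm; "grasp_force": force on a finger pad.
Only numpy, scipy, OpenCV 4.12 (cv2) and the standard library are available. Lean on these libraries where they do the work, as an engineer would, in place of code of your own. Each camera call takes 0.05 s, during which the arm holds its last target. There are 200 camera calls.

## Task

Two short rail slides stand on the bench, each with a carrier that clicks into notches at three stations. The carrier with the Petri dish is parked at the first station, at the robot's left end of its slide: push it along its rail by its upright push plate to the next station, the middle one, so that it clicks in there, and do not run it past that station. Keep the dish lying in its nest and do not touch it, leave the other, empty carrier where it is, and let go.

Things in the scene. Friction and masses are not known exactly. Their poses are not given: they have to be found in the camera images.
- dish_slide_carrier_push (a point): Top centre of the push plate on the carrier holding the Petri dish, 100 mm above the bench. Upright aluminium plate, 40 mm across the rail, 12 mm thick along it, standing 56 mm above the carrier's deck, flush with its rear end; push it from behind or pinch it. y points along the rail back towards the first station (roughly the robot's left): the carrier travels to -y. z up.
- dish_slide_middle (a point): Where that push plate's top centre must finally stand: its place with the carrier clicked in at the middle station. Fixed to the slide, same axes, 100 mm above the bench. Each station has a V-notch in the dark bar mid-rail and a pair of small steel tabs on the base's edges; seated, the pointers half-way along the carrier's sides stand at the tabs.
- dish_slide_carrier (a joint): Travel of the dish carrier (m): stations at 0 (first), 0.12 (middle), 0.24 (last). Grey carrier 104 mm wide, 116 long, deck 44 mm above the bench; it only slides. Leaving a notch takes about 3 to 6 N, sliding about 1 N; it stays where left, and a sprung ball draws it into a notch from up to 10 mm away. Fixed base 400 x 130 mm, 10 mm thick, end blocks 31 mm high.
- petri_dish: Closed clear Petri dish, 90 mm across, 15 mm high, lying loose in the carrier's round nest (rim 7 mm high, 93 mm inside). Origin at the centre of its underside, 44 mm above the bench and 58 mm ahead (to -y) of the push plate's middle; its top is 59 mm above the bench. z up.
- empty_slide_carrier_push (a point): Top centre of the push plate on the other carrier, of the same build and size but with its nest empty, on its own slide of the same kind beside the first. It stands anywhere along its rail and stays there. Same axes.
Things that resemble listed ones, but are neither listed nor needed, are in the scene too. What is shaped like the petri_dish but green or pink is not meant.

How it is judged:
By the outcome, as a careful person would: the job done as asked, in the order asked, and still so for the second after the job is handed in, with the robot touching nothing.
It also fails if it takes over 32 s, if anything falls off the work surface, if the arm or the gripper's body presses on something with over 40 N, if the wrist force passes 120 N, or if a joint passes its speed limit or range.

## Working session

There is one attempt and no reset: what is moved stays moved. The work goes in short steps, Python scripts to look and compute and a tool call to move; the robot and the scene stay as the last step left them, time stands still between calls to the robot, and variables do not carry over. Pictures are saved under pics/ and viewed, at most 10 in all, crops included, and the job is handed in when it is done.

Besides the shell and the picture viewer there is one more tool, called after ">>>" as name(argument=value, ...) on one line, values as JSON. apply_moves: Moves the arm, as the interface text tells. Its arguments: {"type":"object","properties":{"delta_rot":{"type":"array"},"xyz":{"type":"array"},"hand":{"type":"array"}},"required":["delta_rot","xyz","hand"]}

```bash
mkdir -p pics; python3 - <<'E'
from bench import arm,eyes,nets
import cv2,numpy as np
s=arm.read_state();print({k:np.round(s[k],3) for k in('clock','position','ee_rot','joints','gripper_width')})
ims=[]
for c in('top','side'):
    p=eyes.get_image(c);ims.append(p['frame'])
    np.savez(f'{c}.npz',**{k:p[k] for k in('frame','range_z','camera_matrix','R','t')})
    for n in('dish_slide_carrier_push','petri_dish','dish_slide_carrier','empty_slide_carrier_push'):
        for d in nets.look_for(n,p)[:4]:print(c,n,round(d['score'],2),np.round(d['bbox']))
    cv2.imwrite(f'pics/{c}.png',p['frame'][...,::-1])
E
```

```text
{'clock': np.float64(0.0), 'position': array([ 255.061, -569.942,  230.222]), 'ee_rot': array([-0.209,  0.978,  0.001, -0.   ]), 'joints': array([-0.891,  0.386,  0.007, -0.   , -1.194, -0.259]), 'gripper_width': np.float64(85.52)}
top dish_slide_carrier_push 0.95 [340. 165. 400. 217.]
top petri_dish 0.89 [193. 294. 237. 341.]
top petri_dish 0.6 [348. 167. 394. 213.]
top petri_dish 0.57 [275. 234. 318. 284.]
top dish_slide_carrier 0.55 [337. 163. 399. 219.]
top empty_slide_carrier_push 0.81 [356. 255. 420. 311.]
side dish_slide_carrier_push 0.88 [364. 231. 432. 301.]
side petri_dish 0.94 [300. 233. 346. 261.]
side petri_dish 0.89 [370. 255. 423. 290.]
side petri_dish 0.84 [256. 197. 295. 225.]
side dish_slide_carrier 0.87 [360. 226. 432. 304.]
side empty_slide_carrier_push 0.9 [246. 234. 323. 314.]
```

View pics/top.png

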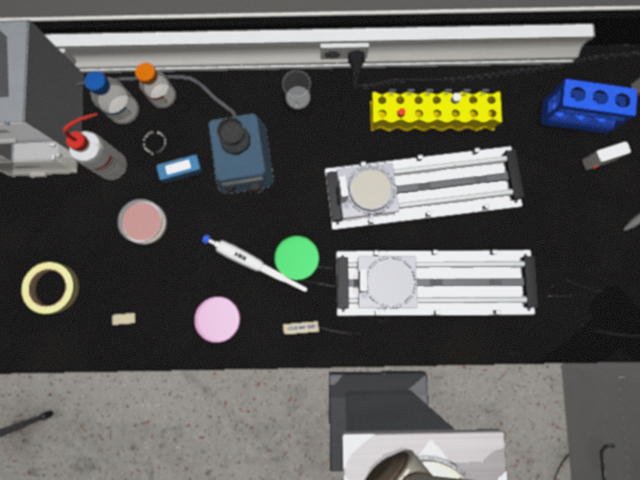

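View pics/side.png

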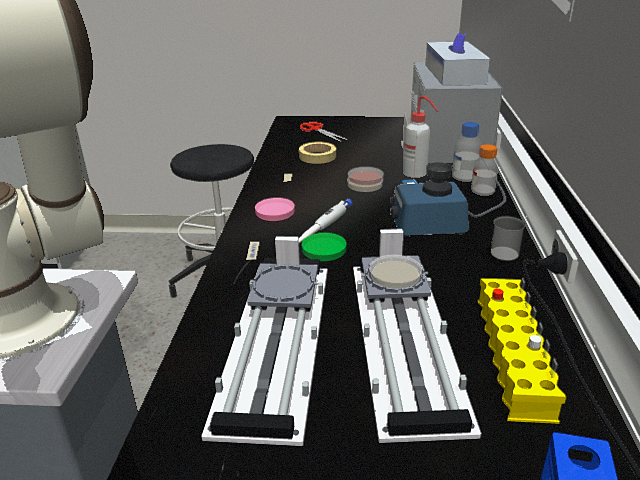

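The top view shows the dish slide at the far side, with its carrier around (370,190) and its push plate on the left around (342,190). The near slide, around (390,282), has the empty nest. Lookalikes for the dish are green (297,257), pink (217,320) and reddish (142,221) on the bench. The other carrier's plate is at about (362,283). I choose the far carrier, with the clear/beige dish in its nest.

```bash
cat > h.py <<'E'
import numpy as np,cv2
def cloud(p):
    z=p['range_z'];v,u=np.mgrid[:480,:640];K=p['camera_matrix']
    c=np.stack([(u-K[0,2])/K[0,0]*z,(v-K[1,2])/K[1,1]*z,z],-1)
    X=(c-p['t'])@p['R'];X[z==0]=np.nan
    return X
E
python3 - <<'E'
from h import *
for c in('top','side'):
    p=np.load(c+'.npz');X=cloud(p)
    if c=='top':
        print('px',X[190,370],X[282,390],X[185,450])
        m=np.zeros((480,640),bool);m[145:232,322:525]=1
        m2=np.zeros((480,640),bool);m2[245:320,330:540]=1
    else:
        m=np.zeros((480,640),bool);m[222:440,345:482]=1
        m2=np.zeros((480,640),bool);m2[230:440,200:330]=1
    for name,mm in(('dish',m),('empty',m2)):
        P=X[mm];P=P[~np.isnan(P[:,0])]
        b=P[(P[:,2]>4)&(P[:,2]<50)]
        r=cv2.minAreaRect(b[:,:2].astype(np.float32));print(c,name,'base',r)
        t=P[(P[:,2]>65)&(P[:,2]<110)];print(' plate n',len(t),t.mean(0) if len(t) else 0,np.percentile(t,[2,98],axis=0).round(0).tolist() if len(t) else 0)
        t=t[t[:,2]>92];print(' top',len(t),t.mean(0) if len(t) else 0)
im=np.load('top.npz')['frame'][150:240,310:430,::-1];cv2.imwrite('pics/crop.png',cv2.resize(im,(800,600),interpolation=2))
E
```

```text
px [632.27520202  93.91370443  56.11888589] [448.01197894  59.4797339   45.49976742] [648.04291058 -75.97313279  23.83896252]
top dish base ((650.43896484375, -29.878189086914062), (422.9767761230469, 184.90528869628906), 88.53086853027344)
 plate n 167 [627.22963235 148.99215751  94.99413681] [[610.0, 142.0, 68.0], [648.0, 155.0, 103.0]]
 top 133 [629.55988803 148.69757054  98.93986825]
top empty base ((448.95819091796875, -35.306488037109375), (407.6890563964844, 151.51377868652344), 89.3902816772461)
 plate n 154 [448.90642022 117.14713497  96.77925719] [[429.0, 111.0, 83.0], [468.0, 122.0, 102.0]]
 top 131 [448.9968105  116.32806648  98.87636863]
side dish base ((657.2616577148438, 56.96441650390625), (574.2085571289062, 247.839111328125), 86.41170501708984)
 plate n 441 [630.05430606 144.77080052  84.25333236] [[611.0, 140.0, 66.0], [649.0, 154.0, 100.0]]
 top 135 [630.31972504 146.42904885  96.72309161]
side empty base ((448.2201843261719, 39.827239990234375), (554.7756958007812, 131.2227325439453), 89.04045867919922)
 plate n 462 [449.6492739  112.46812346  84.00211393] [[430.0, 109.0, 66.0], [469.0, 121.0, 99.0]]
 top 136 [449.3692361  114.11670747  96.71401954]
```

View pics/crop.png

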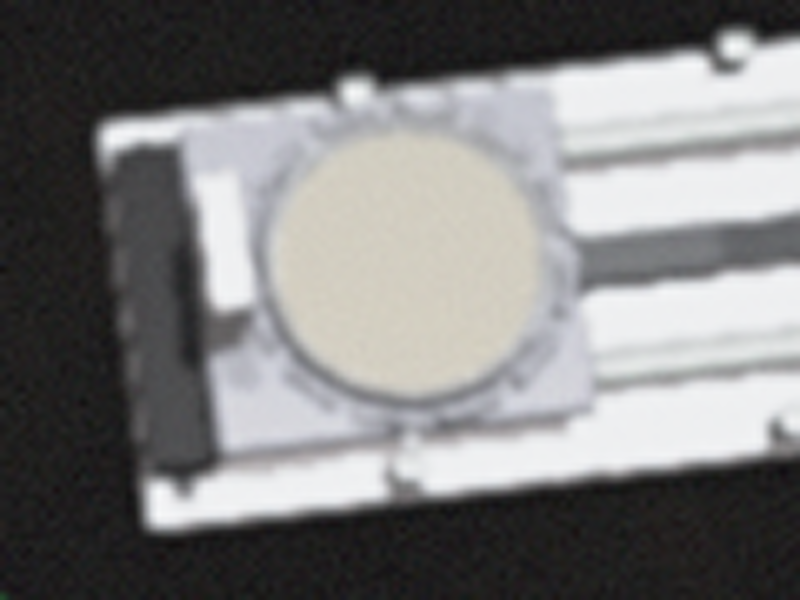

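The crop shows the beige dish in its nest with the push plate at crop (222,240), which is top-image (343,186). The side tabs are at the carrier's middle, so it is at the first station. The rail is tilted about 5.7°, so travel is roughly (0.10, -0.995). I'll push the plate from behind with the fingers shut.

>>> apply_moves(delta_rot=[[0,0,0.77],[0,0,0.77],[0,0,0.77],[0,0,0.77],[0,0,0],[0,0,0],[0,0,0],[0,0,0],[0,0,0],[0,0,0],[0,0,0],[0,0,0],[0,0,0],[0,0,0],[0,0,0],[0,0,0],[0,0,0],[0,0,0],[0,0,0],[0,0,0]], xyz=[[0,0,0],[0,0,0],[0,0,0],[0,0,0],[-0.3,0.5,0],[-0.6,0.96,0],[-0.6,0.96,0],[-0.6,0.96,0],[-0.6,0.96,0],[-0.6,0.96,0],[-0.6,0.96,0],[-0.6,0.96,0],[-0.6,0.96,0],[-0.6,0.96,0],[-0.6,0.96,0],[-0.6,0.96,0],[-0.6,0.96,0],[-0.6,0.96,0],[-0.6,0.96,0],[-0.6,0.96,0]], hand=[1,1,1,1,1,1,1,1,1,1,1,1,1,1,1,1,1,1,1,1])

```text
clock: 2.17
position: [450.3, -175.1, 231.6]
ee_rot: [-0.05, 0.999, 0.0, 0.0]
contact_force: [0.4, -0.4, -0.2]
gripper_width: -0.1
grasp_force: 0.0
```

>>> apply_moves(delta_rot=[[0,0,0],[0,0,0],[0,0,0],[0,0,0],[0,0,0],[0,0,0],[0,0,0],[0,0,0],[0,0,0],[0,0,0],[0,0,0],[0,0,0],[0,0,0],[0,0,0],[0,0,0],[0,0,0],[0,0,0]], xyz=[[-0.6,0.96,0],[-0.6,0.96,0],[-0.6,0.96,0],[-0.6,0.96,0],[-0.6,0.96,0],[-0.6,0.96,0],[-0.6,0.96,0],[-0.6,0.96,0],[-0.6,0.96,0],[-0.6,0.96,0],[-0.6,0.96,0],[-0.6,0.96,0],[-0.6,0.96,0],[-0.5,0.9,0],[-0.3,0.6,0],[0,0,0],[0,0,0]], hand=[1,1,1,1,1,1,1,1,1,1,1,1,1,1,1,1,1])

```text
clock: 3.58
position: [629.3, 193.0, 230.7]
ee_rot: [-0.05, 0.999, -0.0, -0.001]
contact_force: [0.0, -1.0, 1.2]
gripper_width: 0.2
grasp_force: 0.0
```

```bash
python3 - <<'E'
from bench import arm,eyes,nets
from h import *
s=arm.read_state();print({k:np.round(s[k],3) for k in('clock','position','ee_rot','joints','gripper_width','contact_force')})
p=eyes.get_image('wrist');T=p['hand_eye'];q=s['ee_rot']
from scipy.spatial.transform import Rotation as Ro
Rt=Ro.from_quat(q).as_matrix()
Rw=Rt@T[:3,:3];tw=Rt@T[:3,3]+s['position']
d=dict(range_z=p['range_z'],camera_matrix=p['camera_matrix'],R=Rw.T,t=-Rw.T@tw)
X=cloud(d);print('tool y',Rt[:,1],'x',Rt[:,0])
m=(X[...,2]>90)&(X[...,2]<110)&(abs(X[...,0]-630)<40)&(abs(X[...,1]-148)<20)
P=X[m];print(len(P),P.mean(0) if len(P) else 0)
if len(P)>20: print(cv2.minAreaRect(P[:,:2].astype(np.float32)))
cv2.imwrite('pics/w.png',p['frame'][...,::-1])
E
```

```text
{'clock': np.float64(3.583), 'position': array([629.282, 193.03 , 230.726]), 'ee_rot': array([-0.05 ,  0.999, -0.   , -0.001]), 'joints': array([ 0.543,  0.443,  0.098, -0.   , -1.227, -2.013]), 'gripper_width': np.float64(0.236), 'contact_force': array([ 0.011, -1.047,  1.236])}
tool y [-1.00479268e-01  9.94939107e-01 -3.00010128e-04] x [-0.99493858 -0.10047888  0.00109988]
1036 [628.88815136 151.44608894  98.84981954]
((629.8143920898438, 150.94195556640625), (39.394920349121094, 12.24970817565918), 6.013385772705078)
```

View pics/w.png

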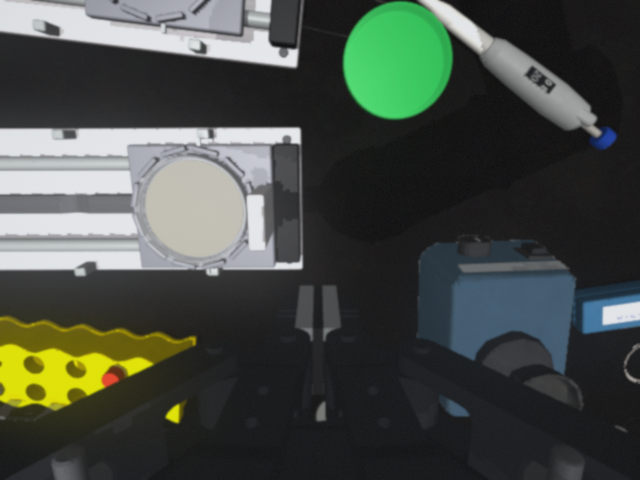

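The wrist view shows the plate at (257,222) with the dish lying clear of it at (195,208). The shut fingers are at (318,300), behind the end block. I'll go down behind the plate, then push slowly part of the way.

>>> apply_moves(delta_rot=[[0,0,0.04],[0,0,0],[0,0,0],[0,0,0],[0,0,0],[0,0,0],[0,0,0],[0,0,0],[0,0,0],[0,0,0]], xyz=[[0.16,0,0.5],[0,0,0.9],[0,0,0.9],[0,0,0.9],[0,0,0.9],[0,0,0.9],[0,0,0.9],[0,0,0.4],[0,0,0],[0,0,0]], hand=[1,1,1,1,1,1,1,1,1,1])

```text
clock: 4.47
position: [626.0, 191.1, 74.4]
ee_rot: [-0.047, 0.999, -0.0, 0.0]
contact_force: [0.2, -0.7, 0.9]
gripper_width: -0.0
grasp_force: 0.0
```

>>> apply_moves(delta_rot=[[0,0,0],[0,0,0],[0,0,0],[0,0,0],[0,0,0],[0,0,0],[0,0,0],[0,0,0],[0,0,0],[0,0,0],[0,0,0],[0,0,0],[0,0,0],[0,0,0],[0,0,0]], xyz=[[0,-0.2,0],[0,-0.2,0],[0,-0.2,0],[0,-0.2,0],[0,-0.2,0],[0,-0.2,0],[0,-0.2,0],[0,-0.2,0],[0,-0.2,0],[0,-0.2,0],[0,-0.2,0],[0,-0.2,0],[0,-0.2,0],[0,-0.2,0],[0,0,0]], hand=[1,1,1,1,1,1,1,1,1,1,1,1,1,1,1])

```text
clock: 5.72
position: [632.0, 120.2, 73.4]
ee_rot: [-0.046, 0.999, -0.0, -0.001]
contact_force: [-0.9, -0.2, -0.4]
gripper_width: -0.2
grasp_force: 0.0
```

```bash
cat > w.py <<'E'
from bench import arm,eyes,nets
from h import *
import sys
from scipy.spatial.transform import Rotation as Ro
s=arm.read_state();print({k:np.round(s[k],3) for k in('clock','position','ee_rot','gripper_width','contact_force')})
p=eyes.get_image('wrist');T=p['hand_eye']
Rt=Ro.from_quat(s['ee_rot']).as_matrix();Rw=Rt@T[:3,:3];tw=Rt@T[:3,3]+s['position']
p0=np.array([629.5,150.7]);d=np.array([.1005,-.9949])
Q=eyes.get_image('top');S=eyes.get_image('side')
for n,D in(('wrist',dict(p,R=Rw.T,t=-Rw.T@tw)),('top',Q),('side',S)):
    X=cloud(D);a=(X[...,:2]-p0)@d;l=(X[...,:2]-p0)@np.array([d[1],-d[0]])
    m=(X[...,2]>93)&(X[...,2]<106)&(abs(l)<22)&(a>-15)&(a<200)
    A=a[m];print(n,len(A),'travel pctl',np.percentile(A,[2,25,50,75,98]).round(1) if len(A) else 0,'tcp travel',(s['position'][:2]-p0)@d)
cv2.imwrite(f'pics/{sys.argv[1]}.png',p['frame'][...,::-1])
cv2.imwrite(f'pics/{sys.argv[1]}_s.png',cv2.resize(S['frame'][200:440,330:490,::-1],(400,600),interpolation=2))
E
python3 w.py a
```

```text
{'clock': np.float64(5.717), 'position': array([632.   , 120.183,  73.43 ]), 'ee_rot': array([-0.046,  0.999, -0.   , -0.001]), 'gripper_width': np.float64(-0.168), 'contact_force': array([-0.87 , -0.245, -0.352])}
wrist 3731 travel pctl [17.8 34.7 46.6 51.  55.1] tcp travel 30.612749049620056
top 41 travel pctl [24.7 37.7 50.1 54.2 57.1] tcp travel 30.612749049620056
side 214 travel pctl [33.7 43.1 51.1 56.  59. ] tcp travel 30.612749049620056
```

View pics/a.png

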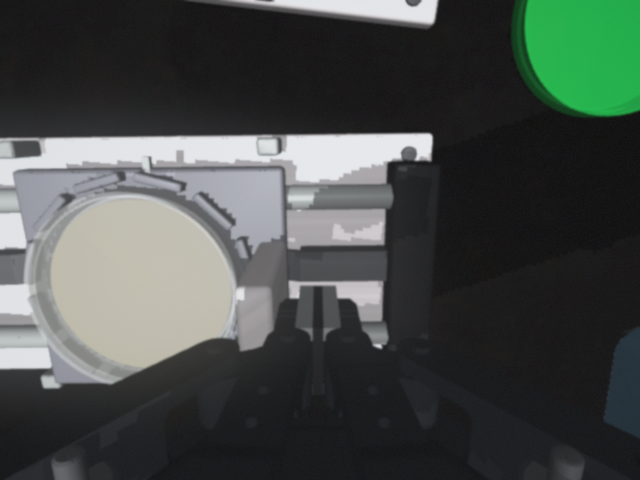

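The wrist view shows the carrier about 50 mm along, with the plate at (262,290) ahead of the fingers and the dish in its nest. The next tab at (145,163) is still ahead for the pointer. I'll push another ~64 mm, slower at the end.

>>> apply_moves(delta_rot=[[0,0,0],[0,0,0],[0,0,0],[0,0,0],[0,0,0],[0,0,0],[0,0,0],[0,0,0],[0,0,0],[0,0,0],[0,0,0],[0,0,0],[0,0,0],[0,0,0],[0,0,0],[0,0,0],[0,0,0],[0,0,0],[0,0,0]], xyz=[[0,-0.2,0],[0,-0.2,0],[0,-0.2,0],[0,-0.2,0],[0,-0.2,0],[0,-0.2,0],[0,-0.2,0],[0,-0.2,0],[0,-0.2,0],[0,-0.2,0],[0,-0.1,0],[0,-0.1,0],[0,-0.1,0],[0,-0.1,0],[0,-0.08,0],[0,-0.08,0],[0,0,0],[0,0,0],[0,0,0]], hand=[1,1,1,1,1,1,1,1,1,1,1,1,1,1,1,1,1,1,1])

```text
clock: 7.45
position: [638.6, 58.1, 73.9]
ee_rot: [-0.047, 0.999, -0.0, 0.0]
contact_force: [-0.1, 0.8, -1.3]
gripper_width: -0.0
grasp_force: 0.0
```

```bash
python3 w.py b
```

```text
{'clock': np.float64(7.45), 'position': array([638.566,  58.116,  73.945]), 'ee_rot': array([-0.047,  0.999, -0.   ,  0.   ]), 'gripper_width': np.float64(-0.007), 'contact_force': array([-0.069,  0.802, -1.327])}
wrist 3812 travel pctl [ 80.1  97.2 115.4 119.9 124.8] tcp travel 93.02344286274686
top 50 travel pctl [ 81.   98.2 118.3 122.6 126.8] tcp travel 93.02344286274686
side 276 travel pctl [ 94.5 106.2 120.1 125.5 128.4] tcp travel 93.02344286274686
```

View pics/b.png

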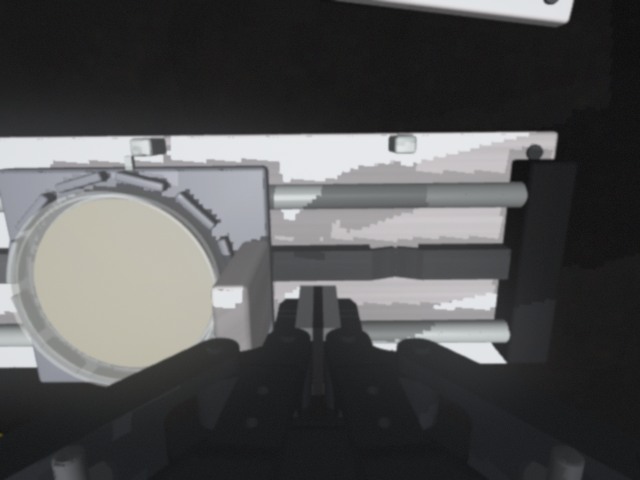

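The plate's travel now reads about 119-121 mm and it sits about 7 mm farther ahead of the fingers than before, so the ball drew it into the notch. The plate is at (232,310), and the pointer at (130,160) is by the tab at (149,147), with parallax. I'll back off, rise and verify.

>>> apply_moves(delta_rot=[[0,0,0],[0,0,0],[0,0,0],[0,0,0],[0,0,0],[0,0,0],[0,0,0],[0,0,0],[0,0,0],[0,0,0],[0,0,0],[0,0,0],[0,0,0]], xyz=[[0,0.4,0],[0,0.8,0],[0,0.5,-0.3],[0,0.3,-0.8],[0,0.3,-0.9],[0,0.3,-0.9],[0,0.3,-0.9],[0,0.3,-0.9],[0,0.3,-0.9],[0,0.3,-0.9],[0,0,-0.5],[0,0,0],[0,0,0]], hand=[1,1,1,1,1,1,1,1,1,1,1,1,1])

```text
clock: 8.68
position: [629.3, 153.6, 249.6]
ee_rot: [-0.047, 0.999, 0.001, 0.001]
contact_force: [-0.2, -0.3, -1.2]
gripper_width: 0.0
grasp_force: 0.0
```

```bash
python3 w.py c; python3 - <<'E'
import cv2,numpy as np
a=cv2.imread('pics/c.png');b=cv2.imread('pics/c_s.png')
cv2.imwrite('pics/cc.png',np.hstack([cv2.resize(a,(400,300)).repeat(1,0),b[::2,::2].repeat(1,0)]))
E
```

```text
{'clock': np.float64(8.683), 'position': array([629.336, 153.62 , 249.63 ]), 'ee_rot': array([-0.047,  0.999,  0.001,  0.001]), 'gripper_width': np.float64(0.032), 'contact_force': array([-0.207, -0.281, -1.163])}
wrist 954 travel pctl [113.3 114.8 118.  121.4 124.7] tcp travel -2.9212009047971583
top 137 travel pctl [115.7 118.  120.8 124.1 127.3] tcp travel -2.9212009047971583
side 168 travel pctl [116.  120.8 124.7 126.6 128.9] tcp travel -2.9212009047971583
```

View pics/c.png

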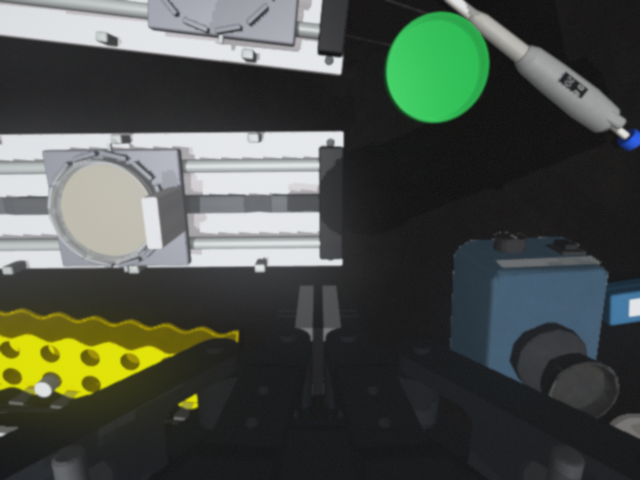

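View pics/c_s.png

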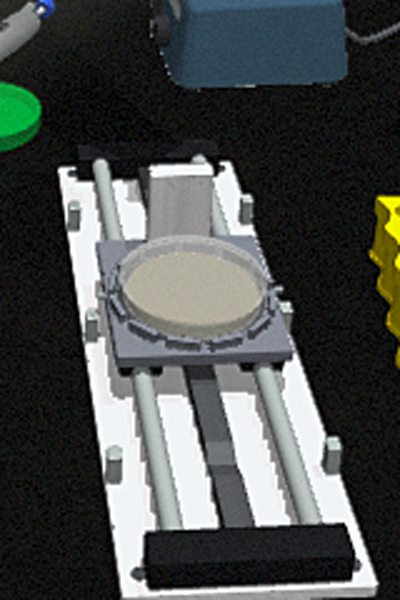

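Both views show the carrier at the middle tabs, (122,140) and (133,268) in the wrist view. The plate is 118-121 mm along, the dish is flat in its nest, and the empty carrier stands at its end as before. The gripper is clear, so I'm handing in.

```bash
python3 -c "
from bench import arm
print(arm.job_done())"
```

```text
the job is handed in; nothing more can be done
None
```

I pushed the dish carrier about 120 mm to the middle station, where it clicked in with the dish flat in its nest and the empty carrier left where it was; the gripper is clear and the job is handed in, with no verdict returned.

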